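Safety-breaker test on the worktop outlet box

TASK

Test the safety breaker of the worktop outlet box before the kettle is used. The closed jar standing in front of the box is in the way: first stand it gently, upright and wholly on the round cork mat. Then swing the box's cover fully up, press the test button so that the wide lever drops, lift that lever back up until it stays up by itself, and shut the cover fully again; leave the two narrow levers up, and do not push the other breakfast things about.

Things in the scene. Friction and masses are not known exactly. Their poses are not given: they have to be found in the camera images.
- outlet_box: White fixed box, 190 wide (y), x -56 to +63. Origin: centre of its underside; z up; front is -x, roughly to the robot. Its top is a panel sloping 35 deg, from the lower front edge (x -53, z 50) to the rear top edge (x +53, z 125); the panel's normal leans 35 deg from vertical to -x. Midway up it, at y: test button -50, wide lever 0, narrow levers +45, +66 (mm), under the cover.
- cover (a joint): Angle (rad) of the box's grey cover: 0 shut, 1.75 fully open (stop), leaning over the panel so that only a tool tilted about square to the panel reaches button and lever. Starts at 0 to 0.4. Shell 134 mm (down the slope) x 184 wide x 40 deep, open below; 120 g; hinge friction holds it at any angle, about 2 N at the knob moves it.
- cover_hinge (a point): Point on the cover's hinge line, at mid width: the panel's top edge. The hinge line runs along the box's y axis. Box frame: x +53, y 0, z +125 mm.
- cover_knob (a point): Centre of the cover's knob: grey roller 28 mm long (along box y), 16 mm diameter, on a 14 mm wide stem, 30 mm beyond the middle of the cover's lower edge. Moves with the cover: 164 mm from the hinge line along the cover and 18 mm outward of the cover's rim (the panel when shut). Pinched at its two ends (fingers closing along box y), it turns in the fingers as the cover swings.
- test_button (a joint): Travel in m of the test button, pressed square into the panel: 0 out, 0.008 fully in. Sprung: about 1 N to start, 4 N fully in. Pressed more than about 6 mm it releases the wide lever, which drops. It also dips briefly when the lever is lifted past the latch.
- button_top (a point): Middle of the test button's outer face: a black round button 18 mm in diameter, standing 10 mm out of the panel. Moves with the button.
- breaker_lever (a joint): Angle (rad) of the wide black lever: about 0 up and latched, 1.05 dropped (lower stop), -0.15 upper stop. A spring pulls it down; it stays up only when latched (rests at about 0.03) and cannot be pulled down then. To latch it, lift it from below right up to the upper stop (up to about 8 N at its tip just before it latches), then let go.
- lever_pivot (a point): Middle of the wide lever's pivot line, which runs along the box's y, 4 mm below the panel's surface and 65 mm down the slope from the panel's top edge.
- lever_tip (a point): Middle of the outer end of the wide lever: a flat black paddle 34 mm wide (along the box's y), 8 mm thick and 34 mm long from its pivot. Latched it leans 30 deg from the panel's normal up the slope, dropped it leans 30 deg down the slope. Moves with the lever.
- small_lever0 (a joint): Angle in rad of the narrow lever nearer the wide one: 0 up (as it starts), grows to 1.05 when pushed down. Paddle 10 mm wide, 24 mm long.
- small_lever1 (a joint): Angle in rad of the other narrow lever: the same.
- jar: Closed jar, brown body with paper label and black cap, 62 mm in diameter, 105 mm tall, 0.25 to 0.5 kg, loose. Origin: centre of its underside. It stands 155 to 170 mm in front of the box's centre.
- cork_mat: Round cork mat, 150 mm in diameter, 6 mm thick, fixed flat on the worktop to the left or right. Origin: centre of its underside on the worktop.
- toast_plate: Plate with a slice of toast and a knife lying on it, 170 mm in diameter, 42 mm high, fixed, left or right, where the mat is not. Origin: centre of its underside.
- tumbler: Loose glass tumbler, 64 mm in diameter, 110 mm tall, standing beside the box on its +y side. Origin: centre of its underside.
- mug: Loose white mug, 76 mm in diameter (handle to 110 mm), 90 mm tall, beside the box on its -y side. Origin: centre of its underside.
- jar_lid: Loose black lid, 68 mm in diameter, 15 mm high, lying on the worktop beside the jar. Origin: centre of its underside.
- egg_bowl: Loose white bowl holding an egg and a spoon, 120 mm in diameter, 75 mm high with the spoon, far left. Origin: centre of its underside.
- pepper_mill: Loose wooden pepper mill, 54 mm in diameter, 152 mm tall, far right. Origin: centre of its underside.

How it is judged:
By the outcome, as a careful person would: the job done as asked, in the order asked, and still so for the second after the job is handed in, with the robot touching nothing.
It also fails if it takes over 72 s, if anything falls off the work surface, if the arm or the gripper's body presses on something with over 40 N, if the wrist force passes 120 N, or if a joint passes its speed limit or range.

ROBOT

A 7-joint arm with a two-finger parallel gripper is mounted at the origin on the work surface. World frame = base frame: x ahead of the robot, y to its left, z up, the work surface at z = 0. Lengths are in mm, angles in rad, forces in N, time in s.
With the tool pointing down it reaches from about 400 to 875 mm from the base axis. Payload 4.4 kg.
Tool frame: the origin (TCP) lies midway between the tips of the shut fingers; the grasp point (between the pads) lies 19 mm behind it; z points along the fingers, y is the line along which they close (so a half turn about z gives the same grasp; the last joint's range is limited). The gripper opens to 85 mm and grips with 20 to 120 N. Pads are 22 mm wide; open, the fingers measure 114 mm over their backs; the gripper's body (76 mm by 85 mm) begins 54 mm behind the grasp point. The pads swing forward as they close: fully open they stand 13 mm farther back than shut.
Start: joints at [-0.066, 0.628, 0.038, 1.517, -0.027, 0.996, -0.02], TCP at [650.014, 0.027, 231.313] pointing down, gripper open.
Joint ranges: [-3.06, 3.06], [-0.37, 2.12], [-1.25, 1.32], [0.18, 2.47], [-1.1, 4.24], [0.23, 1.98], [-2.94, 2.94]. Speed limits (rad/s): [2.57, 2.57, 3.14, 3.14, 3.14, 3.14, 3.14].

INTERFACE

Orientations are given as [roll, pitch, yaw] about the fixed x, y, z axes, in that order (R = Rz(yaw) Ry(pitch) Rx(roll)).
In Python, from cell import ctrl gives the robot as it stands.
- The arm moves only by the shell command python3 -m crank 'ROWS' [OPENING]. ROWS is JSON, a list that holds one entry, the list of rows, each a list of 4 numbers: the shift along the tool's x, y, z normalised to -1 to 1, where 1 is 2.5 cm, then the turn about the tool's z normalised to -1 to 1, where 1 is 0.08 rad. In form: [[[dx, dy, dz, turn], ...]]. A call has 1 to 12 rows; each row shifts and turns the commanded pose from where the row before left it, along the tool's axes as they then stand; what a row does not reach is not made up. A row lasts 1/12 s, in which the tool goes at most 41.7 mm and 7.16 degrees, less where a joint would pass 70% of its speed; a pose out of reach is approached as far as the arm can. A call with a number of a shift or a turn outside -1 to 1 is refused whole. A call with a gripper value outside its range is refused whole. OPENING is the closure, from -1 (fully open) to 1 (shut), set as the call begins (- or left out, the last holds). The fingers move at their own pace and stop on an object; the grip force is fixed at half the most. Time passes only in rows, so rows that do not move let the fingers close. It gives the time, the measured TCP pose, the force, the opening and the grip force at its end, in the units of the state.
- ctrl.read_state(): the state, without advancing time (a new reading comes with each control period).
- ctrl.get_image(name): name is "scene" or "side" or "wrist"; returns a dict with "img" (420x560x3 uint8, red, green, blue), "intrinsics" (3x3 intrinsics, pixels), "dist" ([k1, k2, p1, p2, k3] as OpenCV has them; the pictures are not rectified), "extrinsics" (4x4, takes a point from camera to world coordinates). Camera axes: x right, y up, looking along -z (the intrinsics and any distortion apply to the point x, -y, -z); pixel columns grow to the right and rows downward; lengths in mm; the calibration is good to about 2 mm. A picture is of the moment at which its call begins. There is no depth.
- ctrl.finish_job(): hands the job in; it is judged then, once.
Trained networks look in the newest picture that a camera, given by its name, has taken for a name from the list of things; names that differ only in an ending like _2 or _b are one class to them, and where a whole thing is asked for, a point or a joint stands for the part that bears it (a point fixed in the world has none). Each returns a list of dicts, best first, with "confidence" (0 to 1); they miss things now and then, are a little off and sometimes report something else, mostly with a low value. They report only what shows in the picture. A call takes as long as a camera call.
- ctrl.find_in(camera, target): "position" ([row, column] in pixels, amid what is visible of it).
- ctrl.trace(camera, target): "mask" (420x560 bool, what is visible of it) and "position" ([row, column] in pixels, amid what is visible of it).
- ctrl.place_of(camera, target): "position" ([row, column] in pixels: a listed point, or the origin of a listed thing).
The state is a dict: "clock": time; "qpos": joint angles; "qd": joint speeds; "tau": joint torques, N m; "eef_pos": TCP position; "tool_rot": TCP orientation; "force": force on the tool from outside, world axes, zero at the start; "torque": the same for the moment, N m; "width": finger opening in mm; "gripper_force": force on a finger pad.
Only numpy, scipy, OpenCV 4.12 (cv2) and the standard library are available. Lean on these libraries where they do the work, as an engineer would, in place of code of your own. Each camera call takes 0.05 s, during which the arm holds its last target. There are 200 camera calls.

## Working session

There is one attempt and no reset: what is moved stays moved. The work goes in short steps, Python scripts to look and compute and a shell command to move; the robot and the scene stay as the last step left them, time stands still between calls to the robot, and variables do not carry over. Pictures are saved under pics/ and viewed, at most 10 in all, crops included, and the job is handed in when it is done.

```bash
mkdir -p pics; ls; cat > h.py <<'E'
import numpy as np, cv2
from cell import ctrl
from scipy.spatial.transform import Rotation as Ro
def ray(im,p):
    k=np.array([[[p[1],p[0]]]],float)
    u=cv2.undistortPoints(k,np.array(im["intrinsics"],float),np.array(im["dist"],float))[0,0]
    E=np.array(im["extrinsics"],float); d=E[:3,:3]@np.array([u[0],-u[1],-1.]); return E[:3,3],d/np.linalg.norm(d)
def atz(im,p,z):
    o,d=ray(im,p); return o+d*(z-o[2])/d[2]
def tri(rs):
    A=np.zeros((3,3));b=np.zeros(3)
    for o,d in rs: P=np.eye(3)-np.outer(d,d);A+=P;b+=P@o
    x=np.linalg.solve(A,b); return x,[float(np.linalg.norm((np.eye(3)-np.outer(d,d))@(x-o))) for o,d in rs]
def proj(im,X):
    E=np.array(im["extrinsics"],float);c=E[:3,:3].T@(np.asarray(X,float)-E[:3,3])
    q,_=cv2.projectPoints(np.array([[c[0],-c[1],-c[2]]]),np.zeros(3),np.zeros(3),np.array(im["intrinsics"],float),np.array(im["dist"],float)); return q[0,0]
def save(im,n): cv2.imwrite("pics/"+n,cv2.cvtColor(im["img"],cv2.COLOR_RGB2BGR))
E
python3 - <<'E'
from h import *
np.set_printoptions(precision=1,suppress=True)
ims={c:ctrl.get_image(c) for c in("scene","side")}
for c in ims: save(ims[c],c+"0.png"); print(c,np.array(ims[c]["extrinsics"])[:3,3])
for t in "outlet_box cover_hinge cover_knob jar cork_mat toast_plate tumbler mug jar_lid egg_bowl pepper_mill".split():
    rs=[]
    for c in ims:
        r=ctrl.place_of(c,t)
        if r:
            p=r[0]["position"]; rs.append(ray(ims[c],p)); print(t,c,round(r[0]["confidence"],2),np.array(p),"z0:",atz(ims[c],p,0)[:2])
    if len(rs)>1: print("   tri",*tri(rs))
s=ctrl.read_state(); print({k:np.round(s[k],3) for k in("clock","eef_pos","tool_rot","force","width")})
E
```

```text
pics
scene [1051.1 -313.  1099.5]
side [-149.   783.3  857.4]
outlet_box scene 0.65 [247.1 304.2] z0: [622.9   0.4]
outlet_box side 0.83 [222.8 275.9] z0: [617.2   1.3]
   tri [620.7   0.   -2.8] [1.5877309768220824, 1.5877309768219352]
cover_hinge scene 0.92 [234.1 325.9] z0: [620.8  73.6]
cover_hinge side 0.92 [180.3 255.2] z0: [ 831.2 -119.3]
   tri [674.4  25.3 137.2] [0.17009650947352004, 0.17009650947372806]
cover_knob scene 0.57 [200.4 278.5] z0: [456.6  17.5]
cover_knob side 0.67 [206.5 304.1] z0: [ 610.  -118.7]
   tri [515.7 -11.7 104.5] [3.3205822322410774, 3.320582232241285]
jar scene 0.72 [199.9 277.4] z0: [453.5  15.7]
jar side 0.89 [246.5 312.7] z0: [467.1   8.4]
   tri [459.8  14.5   8.6] [2.0662836022228537, 2.0662836022230473]
cork_mat scene 0.74 [256.5 176.6] z0: [ 465.5 -312.2]
cork_mat side 0.81 [197.6 379. ] z0: [ 465.7 -320.1]
   tri [ 464.8 -313.9    2.7] [2.4848215659329504, 2.4848215659329473]
toast_plate scene 0.83 [149.1 350.6] z0: [412.  308.7]
toast_plate side 0.96 [315.5 251.6] z0: [412.4 297. ]
   tri [412.1 302.8   4.9] [4.175408016465876, 4.175408016
[... 220 characters left out ...]
25. ]
jar_lid scene 0.44 [187.2 304.6] z0: [457.5 107.3]
jar_lid side 0.25 [206.1 306.7] z0: [ 605.5 -125.9]
   tri [506.7  37.9 132.2] [28.880561361940657, 28.880561361940842]
egg_bowl scene 0.63 [189.6 420.6] z0: [646. 400.]
egg_bowl side 0.84 [290.7 157.2] z0: [643.4 403.5]
   tri [645.4 402.   -2.6] [0.4691284849420492, 0.46912848494222853]
pepper_mill scene 0.96 [331.6 172.1] z0: [ 649.  -409.3]
pepper_mill side 0.71 [168.4 347.4] z0: [ 648.7 -395.8]
   tri [ 650.9 -406.6   -4.3] [4.471247186271319, 4.471247186271384]
{'clock': np.float64(1.2), 'eef_pos': array([650. ,   0. , 231.3]), 'tool_rot': array([ 3.1, -0. ,  1.6]), 'force': array([ 0.6, -0.1, -0.1]), 'width': np.float64(85.283)}
```

```bash
python3 -c "
import cv2,numpy as np
a=[cv2.imread('pics/%s0.png'%c) for c in('scene','side')]
cv2.imwrite('pics/both0.png',cv2.resize(np.hstack(a),(800,300)))"; python3 -m crank --help 2>&1 | head -20
```

```text
invalid input: not JSON, or not a number
```

View pics/scene0.png

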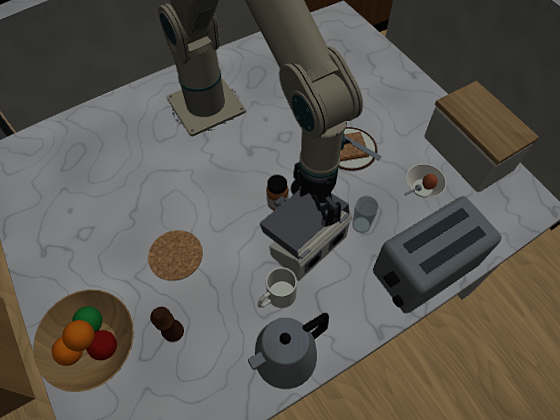

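View pics/side0.png

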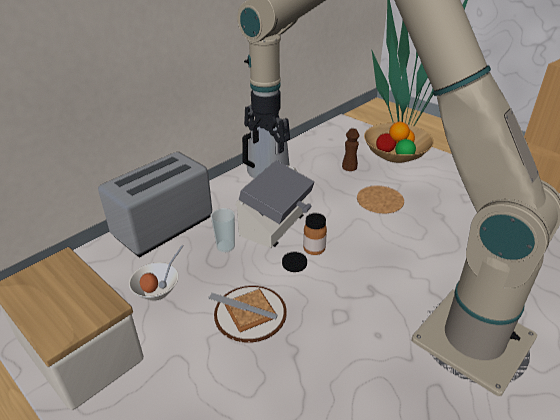

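```bash
python3 -m crank '[[[0,-0.95,0,0],[0,-0.95,0,0],[0,-0.95,0,0],[0,-0.95,0,0],[0,-0.95,0,0],[0,-0.95,0,0],[0,-0.95,0,0],[0,-0.95,0,0],[0,0,0,1],[0,0,0,1],[0,0,0,1],[0,0,0,1]]]' -1
python3 -m crank '[[[0,0,0,1],[0,0,0,1],[0,0,0,1],[0,0,0,1],[0,0,0,1],[0,0,0,1],[0,0,0,1],[0,0,0,1],[0,0,0,1],[0,0,0,1],[0,0,0,1],[0,0,0,1]]]'
python3 -m crank '[[[0,0,0,1],[0,0,0,1],[0,0,0,1],[0,0,0,0.6],[0,0,0,0]]]'
cat > look.py <<'E'
from h import *
import sys
np.set_printoptions(precision=1,suppress=True)
def look(cams,ts,tag=None):
    ims={c:ctrl.get_image(c) for c in cams}
    for c in ims:
        if tag: save(ims[c],c+tag+".png")
    for t in ts:
        rs=[]
        for c in ims:
            r=ctrl.place_of(c,t)
            if r:
                p=r[0]["position"]; rs.append(ray(ims[c],p)); print(t,c,round(r[0]["confidence"],2),np.array(p),"z0:",atz(ims[c],p,0)[:2])
        for i in range(len(rs)):
            for j in range(i): print("   tri",i,j,*tri([rs[i],rs[j]]))
    s=ctrl.read_state(); print({k:np.round(s[k],3) for k in("clock","qpos","eef_pos","tool_rot","force","width")})
    return ims
if __name__=="__main__": look(sys.argv[1].split(","),sys.argv[3:],sys.argv[2])
E
python3 look.py scene,side,wrist 1 jar outlet_box cover_hinge cover_knob mug jar_lid cork_mat
python3 -c "
import cv2,numpy as np
a=[cv2.imread('pics/%s1.png'%c) for c in('scene','side','wrist')]
b=[cv2.resize(a[0][150:320,200:420],(400,309)),cv2.resize(a[1][140:310,170:390],(400,309))]
c=np.hstack(b); d=np.zeros((290,800,3),np.uint8); d[:,:386]=cv2.resize(a[2],(386,290)); cv2.imwrite('pics/c1.png',np.vstack([c,d]))"
```

```text
clock: 2.2
eef_pos: [460.1, 0.1, 231.7]
tool_rot: [3.141, -0.0, 1.247]
force: [-0.3, 1.2, -0.2]
width: 85.5
gripper_force: 0.0
clock: 3.2
eef_pos: [460.2, 0.1, 231.5]
tool_rot: [-3.142, -0.001, 0.287]
force: [0.4, -0.1, -1.2]
width: 85.7
gripper_force: 0.0
clock: 3.62
eef_pos: [460.2, 0.2, 231.4]
tool_rot: [3.142, -0.0, 0.002]
force: [-0.2, 0.4, 0.7]
width: 85.2
gripper_force: 0.0
jar scene 0.95 [201.2 278.2] z0: [458.5  15.4]
jar side 0.84 [247.4 313. ] z0: [464.1  10.8]
jar wrist 0.59 [171.4 262.2] z0: [462.4  11.6]
   tri 1 0 [460.9  14.3   4.2] [0.24749281396505982, 0.24749281396515588]
   tri 2 0 [465.   11.4  12.4] [0.3241505444101077, 0.32415054441004315]
   tri 2 1 [462.9  11.7   1.3] [0.31013892781101854, 0.3101389278110788]
outlet_box scene 0.79 [245.6 309.5] z0: [626.7  15.3]
outlet_box side 0.67 [219.9 272.6] z0: [634.3  -2.1]
   tri 1 0 [627.8   9.7   9.7] [3.7269056745868014, 3.7269056745867286]
cover_hinge scene 0.77 [232.1 326.8] z0: [616.9  79.3]
cover_hinge side 0.6 [182.4 257.6] z0: [ 815.8 -115.8]
   tri 1 0 [667.2  28.3 134.5] [4.106884245505581, 4.10688424550564
[... 623 characters left out ...]
296. ] z0: [449.7  98. ]
jar_lid wrist 0.96 [172.  192.6] z0: [461.4  91.4]
   tri 1 0 [456.8  98.1  -5.4] [5.501317234662753, 5.501317234663004]
   tri 2 0 [462.8  95.4   0.5] [4.312311091627268, 4.31231109162723]
   tri 2 1 [457.8  92.1  -9.2] [2.305633432554974, 2.3056334325550134]
cork_mat scene 0.89 [256.8 176.6] z0: [ 466.3 -312.6]
cork_mat side 0.92 [197.2 379.2] z0: [ 466.5 -322.5]
   tri 1 0 [ 465.4 -314.7    3.4] [3.1306922108312256, 3.1306922108315063]
{'clock': np.float64(4.817), 'qpos': array([-0.4,  0.4,  0.5,  2. , -0.2,  0.8, -1.4]), 'eef_pos': array([460. ,   0. , 231.3]), 'tool_rot': array([-3.1,  0. ,  0. ]), 'force': array([-0.9, -0.9,  0.8]), 'width': np.float64(85.584)}
```

View pics/c1.png

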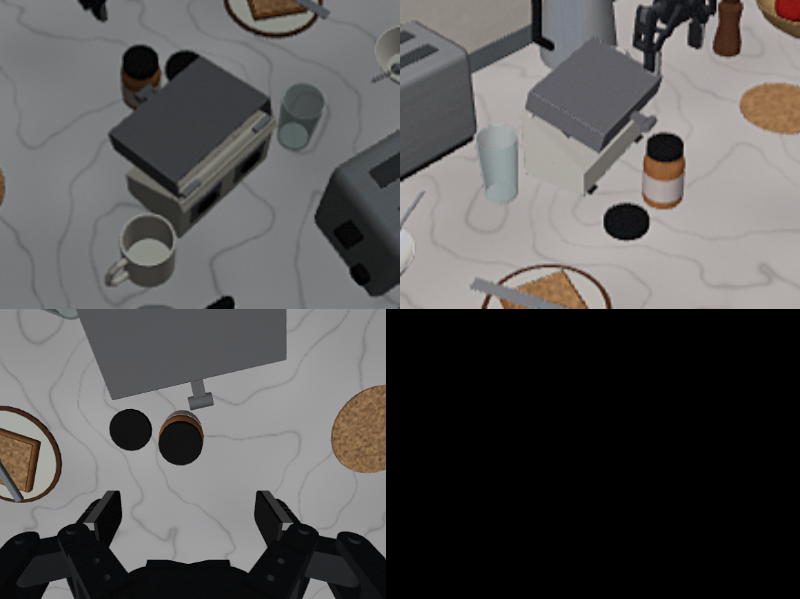

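```bash
python3 -c "
from h import *
im=ctrl.get_image('wrist');print(np.round(np.array(im['extrinsics'])-0,2))"
python3 -m crank '[[[0.08,-0.48,0.5,0],[0,0,0.8,0],[0,0,0.9,0],[0,0,0.9,0],[0,0,0.9,0],[0,0,0.9,0],[0,0,0.8,0],[0,0,0.6,0],[0,0,0.5,0],[0,0,0.4,0],[0,0,0,0]]]' -1
python3 look.py side,scene 2 jar
python3 -c "
import cv2,numpy as np
a=[cv2.imread('pics/%s2.png'%c) for c in('scene','side')]
cv2.imwrite('pics/c2.png',np.hstack([cv2.resize(a[0][130:300,200:420],(400,309)),cv2.resize(a[1][140:310,200:420],(400,309))]))"
```

```text
[[ 0.0000e+00  9.6000e-01  2.9000e-01  5.3326e+02]
 [-1.0000e+00  0.0000e+00  0.0000e+00 -1.3000e-01]
 [ 0.0000e+00 -2.9000e-01  9.6000e-01  3.7343e+02]
 [ 0.0000e+00  0.0000e+00  0.0000e+00  1.0000e+00]]
clock: 5.78
eef_pos: [461.0, 12.0, 49.7]
tool_rot: [3.142, 0.003, 0.003]
force: [0.1, -0.2, -0.1]
width: 85.5
gripper_force: 0.0
jar side 0.6 [246.8 311.3] z0: [469.2  12.1]
jar scene 0.69 [199.6 279.3] z0: [455.5  20.9]
   tri 1 0 [461.6  19.1   9.3] [1.5023880825459173, 1.502388082545941]
{'clock': np.float64(5.983), 'qpos': array([-0.2,  0.7,  0.2,  2.2, -0.5,  0.3, -1.2]), 'eef_pos': array([462.5,  12. ,  51.9]), 'tool_rot': array([ 3.1, -0. ,  0. ]), 'force': array([-0. ,  0.7,  0.3]), 'width': np.float64(85.659)}
```

View pics/c2.png

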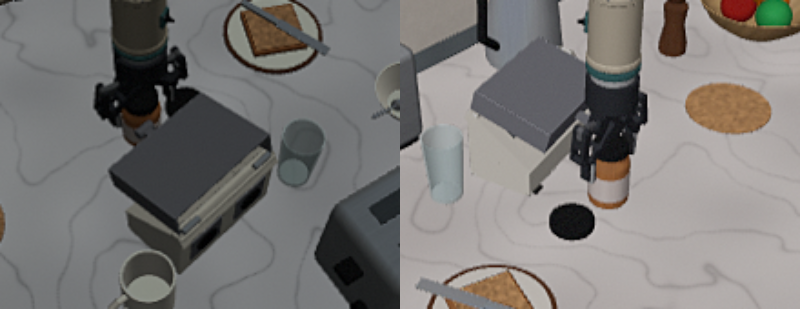

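The fingers straddle the jar (side view ~(610,175) of the crop), with the gripper clear of the cover. I'll close and lift.

```bash
python3 -m crank '[[[0,0,0,0],[0,0,0,0],[0,0,0,0],[0,0,0,0],[0,0,0,0],[0,0,0,0],[0,0,0,0],[0,0,0,0]]]' 1
python3 -m crank '[[[0,0,-0.2,0],[0,0,-0.4,0],[0,0,-0.6,0],[-0.2,0,-0.8,0],[-0.2,0,-0.6,0],[0,0,-0.4,0],[0,0,0,0]]]'
```

```text
clock: 6.65
eef_pos: [462.7, 11.7, 52.3]
tool_rot: [3.141, -0.002, 0.002]
force: [-1.4, -0.7, 7.3]
width: 59.9
gripper_force: 63.2
clock: 7.23
eef_pos: [452.5, 12.3, 128.1]
tool_rot: [-3.141, -0.003, 0.003]
force: [0.6, -0.8, -3.1]
width: 59.9
gripper_force: 66.3
```

```bash
python3 -m crank '[[[0,0.4,0,0],[0,0.8,0,0],[0,1,0,0],[0,1,0,0],[0,1,0,0],[0,1,0,0],[0,1,0,0],[0,1,0,0],[0.1,1,0,0],[0.1,1,0,0],[0.1,1,0,0],[0.1,1,0,0]]]'
python3 -m crank '[[[0.1,0.8,0,0],[0,0.6,0,0],[0,0.4,0,0],[0,0,0,0],[0,0,0,0]]]'
python3 look.py side,scene 3 jar cork_mat
```

```text
clock: 8.23
eef_pos: [461.5, -269.7, 125.0]
tool_rot: [-3.141, 0.002, 0.002]
force: [0.6, -0.0, -3.6]
width: 59.6
gripper_force: 66.3
clock: 8.65
eef_pos: [464.4, -312.6, 125.4]
tool_rot: [-3.14, 0.002, 0.002]
force: [-0.5, 0.4, -4.1]
width: 59.7
gripper_force: 66.2
jar side 0.7 [177.3 379.8] z0: [ 532.1 -424.6]
jar scene 0.72 [240.6 173. ] z0: [ 415.7 -300.8]
   tri 1 0 [ 464.3 -302.4   85.8] [1.09957907563752, 1.099579075637486]
cork_mat side 0.82 [200.5 380.1] z0: [ 454.1 -308.9]
cork_mat scene 0.84 [257.6 173.4] z0: [ 463.9 -321.2]
   tri 1 0 [ 459.9 -320.8   -8.7] [0.7237411936795649, 0.7237411936793332]
{'clock': np.float64(8.95), 'qpos': array([ 0.4,  0.7,  0.3,  1.9, -0.3,  0.6, -0.7]), 'eef_pos': array([ 465.7, -311.8,  126.3]), 'tool_rot': array([-3.1, -0. ,  0. ]), 'force': array([ 0.8, -0.4, -3.7]), 'width': np.float64(59.432)}
```

```bash
python3 -m crank '[[[0,0.1,0.4,0],[0,0,0.5,0],[0,0,0.5,0],[0,0,0.4,0],[0,0,0.3,0],[0,0,0.2,0],[0,0,0.1,0],[0,0,0.1,0],[0,0,0,0],[0,0,0,0]]]'
```

```text
clock: 9.78
eef_pos: [465.6, -315.6, 64.1]
tool_rot: [3.141, -0.001, 0.003]
force: [0.0, -0.6, -4.3]
width: 59.5
gripper_force: 66.3
```

```bash
python3 -m crank '[[[0,0,0.05,0],[0,0,0.05,0],[0,0,0,0],[0,0,0,0]]]'
```

```text
clock: 10.12
eef_pos: [465.4, -315.4, 61.4]
tool_rot: [-3.142, -0.0, 0.003]
force: [1.0, -0.1, -3.7]
width: 59.7
gripper_force: 66.3
```

```bash
python3 -m crank '[[[0,0,0.05,0],[0,0,0.04,0],[0,0,0,0],[0,0,0,0]]]'; python3 -m crank '[[[0,0,0.03,0],[0,0,0,0],[0,0,0,0]]]'
```

```text
clock: 10.45
eef_pos: [465.3, -315.4, 59.0]
tool_rot: [-3.141, 0.0, 0.003]
force: [0.8, 0.7, -4.1]
width: 59.5
gripper_force: 66.3
clock: 10.7
eef_pos: [465.5, -315.6, 58.5]
tool_rot: [3.141, -0.0, 0.003]
force: [-0.4, 0.1, -1.3]
width: 59.6
gripper_force: 66.4
```

```bash
python3 -m crank '[[[0,0,0.03,0],[0,0,0,0],[0,0,0,0]]]'; python3 -m crank '[[[0,0,0,0],[0,0,0,0],[0,0,0,0],[0,0,0,0],[0,0,0,0]]]' -1; python3 -m crank '[[[0,0,-0.3,0],[0,0,-0.7,0],[0,0,-1,0],[0,0,-1,0],[0,0,-1,0],[0,0,-1,0],[0,0,-1,0],[0,0,-1,0],[0,0,-0.4,0],[0,0,0,0]]]'
python3 look.py side,scene 4 jar
python3 -m crank '[[[0,-0.5,0,0],[0,-1,0,0],[0,-1,0,0],[0,-1,0,0],[0,-1,0,0],[0,-1,0,0],[0,-1,0,0],[0,-1,0,0],[0,-1,0,0],[0,-1,0,0],[0,-1,0,0],[0,-0.8,0,0]]]'
python3 -m crank '[[[0,-0.4,0,-0.8],[0,0,0,-0.9],[0,0,0,-0.9],[0,0,0,0],[0,0,0,0]]]'
python3 - <<'E'
from look import *
ims=look(["scene","side","wrist"],["outlet_box","cover_hinge","cover_knob"],"5")
for c in ims:
    r=ctrl.trace(c,"cover_knob"); 
    if r:
        m=r[0]["mask"].astype(np.uint8); cnt=max(cv2.findContours(m,0,2)[0],key=cv2.contourArea)
        print(c,r[0]["confidence"],m.sum(),cv2.approxPolyDP(cnt,4,True)[:,0].tolist())
E
```

```text
clock: 10.95
eef_pos: [465.6, -315.6, 58.4]
tool_rot: [3.142, -0.001, 0.003]
force: [-2.7, 0.9, 5.0]
width: 59.7
gripper_force: 67.2
clock: 11.37
eef_pos: [465.5, -315.5, 57.5]
tool_rot: [3.141, -0.0, 0.003]
force: [-0.6, 0.2, 0.3]
width: 85.6
gripper_force: 0.0
clock: 12.2
eef_pos: [466.6, -316.5, 245.4]
tool_rot: [3.139, -0.005, 0.003]
force: [-0.6, -0.4, -0.4]
width: 85.6
gripper_force: 0.0
jar side 0.85 [194.5 378.5] z0: [ 476.8 -333.9]
jar scene 0.91 [256.2 177. ] z0: [ 465.2 -310.9]
   tri 1 0 [ 469.  -313.3   12.8] [3.5679584610670934, 3.5679584610669566]
{'clock': np.float64(12.4), 'qpos': array([ 0.3,  0.5,  0.4,  1.8, -0.2,  0.9, -0.8]), 'eef_pos': array([ 464.6, -314.7,  241. ]), 'tool_rot': array([-3.1,  0. ,  0. ]), 'force': array([-0.6,  0.7, -0.5]), 'width': np.float64(85.604)}
clock: 13.4
eef_pos: [463.3, -29.9, 241.5]
tool_rot: [-3.141, 0.003, 0.005]
force: [-0.3, 0.4, 0.0]
width: 85.7
gripper_force: 0.0
clock: 13.82
eef_pos: [463.7, -22.4, 241.9]
tool_rot: [-3.141, 0.002, 0.209]
force: [-0.3, 0.0, -0.1]
width: 85.5
gripper_force: 0.0
outlet_box scene 0.84 [246.7 306
[... 904 characters left out ...]
{'clock': np.float64(14.417), 'qpos': array([-0.2,  0.4,  0.3,  2. , -0.1,  0.8, -1.2]), 'eef_pos': array([464.6, -23. , 242.6]), 'tool_rot': array([-3.1, -0. ,  0.2]), 'force': array([-0.3, -0.1, -0.4]), 'width': np.float64(85.409)}
scene 0.58 3521 [[311, 181], [287, 199], [277, 198], [277, 207], [259, 222], [265, 234], [297, 258], [309, 249], [300, 255], [296, 250], [341, 209], [346, 213], [339, 221], [348, 214], [346, 202]]
side 0.66 2821 [[274, 161], [241, 188], [239, 198], [280, 222], [296, 206], [303, 211], [311, 206], [301, 200], [313, 181]]
wrist 0.66 29762 [[130, 0], [154, 109], [264, 107], [258, 143], [271, 147], [291, 143], [291, 129], [283, 125], [285, 106], [398, 102], [416, 0]]
```

View pics/wrist5.png

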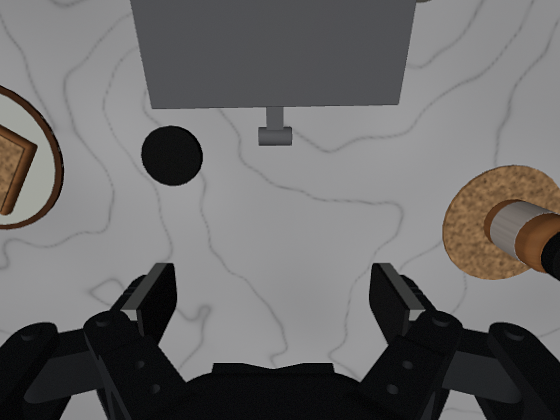

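```bash
cat > fit.py <<'E'
from h import *
from scipy.optimize import least_squares
def box2w(p,X):
    c,s=np.cos(p[2]),np.sin(p[2]); return np.array([p[0]+c*X[0]-s*X[1],p[1]+s*X[0]+c*X[1],X[2]])
def cov(th,a,o,y):
    f=np.deg2rad(215)-th; return np.array([53+a*np.cos(f)+o*np.cos(f-np.pi/2),y,125+a*np.sin(f)+o*np.sin(f-np.pi/2)])
def fit(obs,p0=(621,8,.23,.36)):
    def res(p):
        r=[]
        for im,kind,px,w in obs:
            X={"box":np.zeros(3),"hinge":np.array([53,0,125.])}.get(kind) if isinstance(kind,str) else cov(p[3],*kind)
            q=proj(im,box2w(p,X)); r+=[w*(q[0]-px[1]),w*(q[1]-px[0])]
        return np.array(r)
    s=least_squares(res,p0,loss="soft_l1"); return s.x,np.round(res(s.x),1)
E
python3 - <<'E'
from fit import *
im={c:ctrl.get_image(c) for c in("wrist","scene","side")}
K=(164,18,0)
obs=[(im["wrist"],K,(136,275),1),(im["wrist"],(134,40,92),(109,154),1),(im["wrist"],(134,40,-92),(102,399),1),
(im["scene"],K,(202,276),1),(im["side"],K,(206.5,306),1),(im["scene"],"hinge",(232.5,326),.7),(im["side"],"hinge",(182.5,256.5),.7),
(im["scene"],"box",(246.5,307),.5),(im["side"],"box",(220,273),.5)]
# sign check: outward at th=0 should be 125deg
print(cov(0,164,18,0))
p,r=fit(obs); print(p,r.tolist()); print("knob",box2w(p,cov(p[3],*K)),"hinge",box2w(p,[53,0,125]))
E
```

```text
[-91.66531112   0.          45.67820124]
[6.21801516e+02 1.04902470e+01 2.38993908e-01 3.46307561e-01] [1.0, -1.6, -1.5, 0.5, 0.4, 0.4, 2.3, 0.2, 0.4, 0.8, -1.1, 2.8, -0.3, 0.9, 0.0, -0.7, -0.2, 1.8]
knob [514.92727408 -15.54972856  99.49064145] hinge [673.29507793  23.03668524 125.        ]
```

```bash
python3 -m crank '[[[0.5,0,0,-0.38],[0.8,0.1,0,0],[0.7,0.09,0.5,0],[0,0,0.9,0],[0,0,0.9,0],[0,0,0.9,0],[0,0,0.9,0],[0,0,0.9,0],[0,0,0.7,0],[0,0,0.5,0],[0,0,0,0],[0,0,0,0]]]' -1
python3 look.py wrist 6 cover_knob
```

```text
clock: 15.72
eef_pos: [514.0, -16.1, 87.2]
tool_rot: [-3.141, 0.001, 0.241]
force: [0.1, -0.5, 0.2]
width: 85.4
gripper_force: 0.0
cover_knob wrist 0.83 [281.3 267.6] z0: [457.7 -26.3]
{'clock': np.float64(15.817), 'qpos': array([-0.1,  0.7,  0.2,  2. , -0.3,  0.5, -1.1]), 'eef_pos': array([515.1, -16.1,  88.3]), 'tool_rot': array([ 3.1, -0. ,  0.2]), 'force': array([ 0.7,  0.7, -0.7]), 'width': np.float64(85.105)}
```

View pics/wrist6.png

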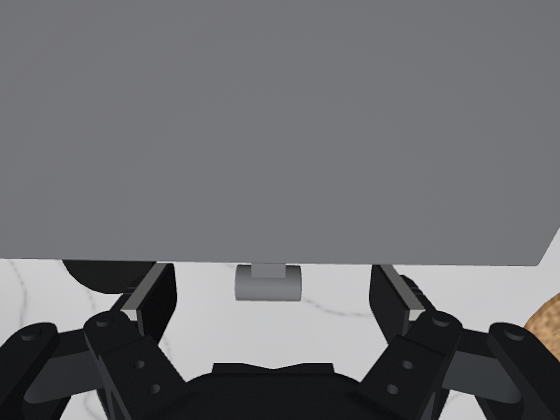

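The knob at (283,268) sits midway between the pads, which are aligned with it. I'll close on it.

```bash
python3 -m crank '[[[0,0,0,0],[0,0,0,0],[0,0,0,0],[0,0,0,0],[0,0,0,0],[0,0,0,0],[0,0,0,0],[0,0,0,0],[0,0,0,0]]]' 1
python3 - <<'E'
from fit import *
im=ctrl.get_image("wrist"); p=[621.8,10.5,.239,.346]
k=ctrl.place_of("wrist","cover_knob"); print(k[0] if k else None, proj(im,box2w(p,cov(.346,164,18,0))))
# arc in tool units (dx fwd, dz tool down-positive)
th=np.linspace(.346,1.75,16); X=np.array([cov(t,164,18,0) for t in th]); d=np.diff(X,axis=0)/25
print(np.round(np.c_[th[1:],X[1:,[0,2]],d[:,0],-d[:,2]],2))
E
```

```text
clock: 16.57
eef_pos: [514.2, -14.1, 87.6]
tool_rot: [-3.139, -0.0, 0.242]
force: [-0.4, 6.5, 0.6]
width: 26.0
gripper_force: 61.3
{'position': [284.2, 271.8], 'confidence': 0.81} [275.20035959 278.98458621]
[[ 4.4000e-01 -1.1167e+02  1.1479e+02 -7.0000e-02 -6.1000e-01]
 [ 5.3000e-01 -1.1190e+02  1.3022e+02 -1.0000e-02 -6.2000e-01]
 [ 6.3000e-01 -1.1069e+02  1.4561e+02  5.0000e-02 -6.2000e-01]
 [ 7.2000e-01 -1.0805e+02  1.6082e+02  1.1000e-01 -6.1000e-01]
 [ 8.1000e-01 -1.0400e+02  1.7572e+02  1.6000e-01 -6.0000e-01]
 [ 9.1000e-01 -9.8570e+01  1.9017e+02  2.2000e-01 -5.8000e-01]
 [ 1.0000e+00 -9.1820e+01  2.0405e+02  2.7000e-01 -5.6000e-01]
 [ 1.0900e+00 -8.3790e+01  2.1724e+02  3.2000e-01 -5.3000e-01]
 [ 1.1900e+00 -7.4570e+01  2.2962e+02  3.7000e-01 -5.0000e-01]
 [ 1.2800e+00 -6.4240e+01  2.4108e+02  4.1000e-01 -4.6000e-01]
 [ 1.3800e+00 -5.2870e+01  2.5153e+02  4.5000e-01 -4.2000e-01]
 [ 1.4700e+00 -4.0580e+01  2.6087e+02  4.9000e-01 -3.7000e-01]
 [ 1.5600e+00 -2.7480e+01  2.6903e+02  5.2000e-01 -3.3000e-01]
 [ 1.6600e+00 -1.3660e+01  2.7592e+02  5.5000e-01 -2.8000e-01]
 [ 1.7500e+00  7.3000e-01  2.8149e+02  5.8000e-01 -2.2000e-01]]
```

```bash
python3 -m crank '[[[-0.05,-0.06,-0.3,0],[-0.04,0,-0.3,0],[-0.01,0,-0.3,0],[0,0,-0.32,0],[0.05,0,-0.62,0],[0.1,0,-0.6,0],[0,0,0,0]]]'
python3 -m crank '[[[0.16,0,-0.6,0],[0.22,0,-0.58,0],[0.27,0,-0.56,0],[0.32,0,-0.53,0],[0.37,0,-0.5,0],[0,0,0,0]]]'
```

```text
clock: 17.25
eef_pos: [517.5, -13.3, 151.3]
tool_rot: [3.142, -0.005, 0.241]
force: [3.6, 4.7, -3.0]
width: 26.4
gripper_force: 59.7
clock: 17.75
eef_pos: [550.2, -5.8, 219.6]
tool_rot: [3.141, -0.005, 0.241]
force: [4.0, 2.8, -5.7]
width: 26.1
gripper_force: 60.2
```

```bash
python3 -m crank '[[[0.41,0,-0.44,0],[0.45,0,-0.4,0],[0.49,0,-0.36,0],[0.52,0,-0.31,0],[0.4,0,-0.2,0],[0.3,0,-0.13,0],[0,0,0,0]]]'
python3 -m crank '[[[0.25,0,-0.1,0],[0.2,0,-0.07,0],[0.15,0,-0.05,0],[0,0,0,0],[0,0,0,0]]]'
```

```text
clock: 18.33
eef_pos: [609.7, 8.1, 263.6]
tool_rot: [3.141, 0.002, 0.241]
force: [-0.8, -0.9, 0.9]
width: 26.2
gripper_force: 59.0
clock: 18.75
eef_pos: [625.4, 11.7, 269.3]
tool_rot: [3.14, -0.001, 0.24]
force: [1.3, -3.7, -3.1]
width: 26.2
gripper_force: 59.2
```

```bash
python3 -m crank '[[[0.12,0,-0.03,0],[0.12,0,-0.03,0],[0,0,0,0],[0,0,0,0]]]';python3 -m crank '[[[0.12,0,-0.03,0],[0.12,0,-0.03,0],[0,0,0,0],[0,0,0,0]]]'
```

```text
clock: 19.08
eef_pos: [630.7, 13.0, 270.9]
tool_rot: [3.14, 0.0, 0.24]
force: [-1.1, -4.4, -2.0]
width: 26.4
gripper_force: 59.4
clock: 19.42
eef_pos: [630.9, 13.0, 270.9]
tool_rot: [-3.141, 0.013, 0.24]
force: [-12.3, -6.8, -0.2]
width: 26.2
gripper_force: 59.6
```

```bash
python3 -m crank '[[[0,0,0,0],[0,0,0,0],[0,0,0,0],[0,0,0,0]]]' -1; python3 -m crank '[[[0,0,-0.4,0],[0,0,-0.8,0],[-0.3,0,-0.6,0],[-0.8,0,0,0],[-1,0,0,0],[-1,0,0,0],[-1,0,0,0],[-1,0,0.5,0],[-1,0,1,0],[-1,0,1,0],[-0.8,0,1,0],[-0.3,0,0.6,0]]]';python3 -m crank '[[[0,0,0,0],[0,0,0,0]]]'
python3 look.py wrist,scene,side 7 button_top lever_tip lever_pivot cover_knob cover_hinge small_lever0 small_lever1
```

```text
clock: 19.75
eef_pos: [637.5, 17.1, 273.1]
tool_rot: [-3.141, -0.003, 0.243]
force: [0.3, 0.3, 0.4]
width: 73.3
gripper_force: 0.0
clock: 20.75
eef_pos: [433.2, -33.9, 214.2]
tool_rot: [-3.14, 0.002, 0.24]
force: [-0.7, 0.3, 0.3]
width: 85.7
gripper_force: 0.0
clock: 20.92
eef_pos: [437.9, -33.4, 215.7]
tool_rot: [3.142, -0.001, 0.241]
force: [0.3, 0.2, -1.0]
width: 85.3
gripper_force: 0.0
button_top side 0.52 [188.  284.2] z0: [ 726.9 -152.3]
lever_tip side 0.61 [191.4 277.8] z0: [ 728.6 -123.3]
lever_pivot side 0.7 [198.6 271.6] z0: [714.7 -80. ]
cover_knob scene 0.67 [187.  308.8] z0: [463.5 118.3]
cover_knob side 0.85 [137.9 272.1] z0: [1004.  -378.8]
   tri 1 0 [617.9   7.5 286.2] [2.038706257463127, 2.0387062574630517]
cover_hinge scene 0.82 [234.9 325.1] z0: [621.7  70.3]
cover_hinge side 0.91 [182.1 257.6] z0: [ 817.1 -117.1]
   tri 1 0 [671.1  22.6 131.2] [2.6654330075232684, 2.6654330075233004]Traceback (most recent call last):
  File "look.py", line 18, in <module>
    if __name__=="__main__": look(sys.argv[1].split(","),sys.argv[3:],sys.argv[2])
                             ~~~~^^^^^^^^^^^^^^^^^^^^^^^^^^^^^^^^^^^^^^^^^^^^^^^^^
  File "look.py", line 11, in look
    r=ctrl.place_of(c,t)
ValueError: it knows: button_top, cork_mat, cover_hinge, cover_knob, egg_bowl, jar, jar_lid, lever_pivot, lever_tip, mug, outlet_box, pepper_mill, toast_plate, tumbler
```

View pics/wrist7.png

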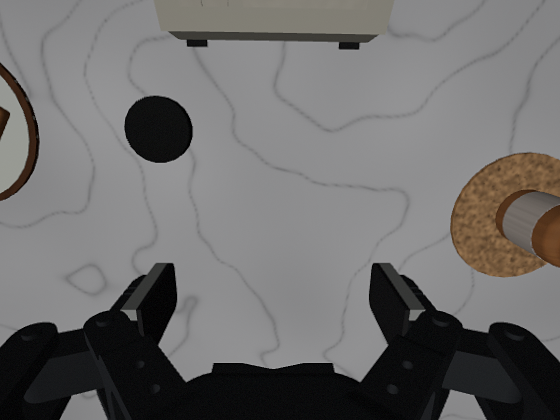

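The view shows only the box's front edge at the top (row ~32). I'll move about 70 mm forward to bring the panel into view.

```bash
python3 -m crank '[[[0.8,0,0,0],[1,0,0,0],[0.8,0,0,0],[0.2,0,0,0],[0,0,0,0],[0,0,0,0]]]'
python3 look.py wrist,scene,side 8 button_top lever_tip lever_pivot cover_hinge outlet_box
```

```text
clock: 22.32
eef_pos: [504.0, -17.0, 214.4]
tool_rot: [-3.141, 0.002, 0.241]
force: [0.6, 0.2, 0.8]
width: 85.3
gripper_force: 0.0
button_top wrist 0.78 [ 50.6 343.1] z0: [643.6 -54.9]
button_top side 0.6 [317.1 252.5] z0: [407.3 298.9]
   tri 1 0 [ 807.4 -119.5 -671.6] [52.866109398443704, 52.866109398443776]
lever_tip wrist 0.91 [ 34.  274.9] z0: [641.8  14.3]
lever_tip side 0.6 [190.3 278.1] z0: [ 732.3 -128.6]
   tri 1 0 [613.    5.  122.8] [7.271788524493364, 7.271788524493332]
lever_pivot wrist 0.76 [ 38.9 274.8] z0: [637.5  13.3]
cover_hinge side 0.62 [183.  258.3] z0: [ 811.4 -114.8]
outlet_box wrist 0.74 [ 57.4 276.2] z0: [621.5   7.9]
outlet_box scene 0.66 [245.2 305.3] z0: [619.6   6.1]
outlet_box side 0.89 [219.7 273.4] z0: [633.3  -4.5]
   tri 1 0 [620.7   6.8   1.6] [1.2592887031669864, 1.2592887031669897]
   tri 2 0 [620.2   8.   13.8] [0.5417713286003534, 0.5417713286006738]
   tri 2 1 [623.9   3.8   9.7] [0.78025992089692, 0.7802599208970209]
{'clock': np.float64(23.217), 'qpos': array([-0.2,  0.5,  0.3,  1.9, -0.2,  0.8, -1.2]), 'eef_pos': array([505.3, -16.7, 214.8]), 'tool_rot': array([-3.1, -0. ,  0.2]), 'force': array([ 0.2, -0.9,  0.4]), 'width': np.float64(85.355)}
```

View pics/wrist8.png

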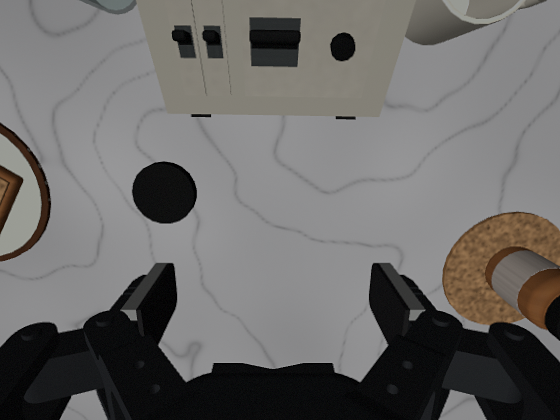

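```bash
python3 - <<'E'
from fit import *
np.set_printoptions(precision=1,suppress=True)
im=ctrl.get_image("wrist"); E=np.array(im["extrinsics"]); print(E[:3,3])
pts=[((-6,-50,95.9),(46.5,343),1.),((-53,95,50),(113,168),.6),((-53,-95,50),(115,382),.6),((-1.5,0,118),(34,275),.6)]
def res(p): return np.concatenate([w*(proj(im,box2w(p,X))-np.array(px)[::-1]) for X,px,w in pts])
s=least_squares(res,(622,10,.24)); print(s.x,res(s.x))
for X in [(-6,-50,95.9),(-53,0,50),(-.9,0,118.3)]: print(X,proj(im,box2w(s.x,X)))
print("alt fit stop: knob at",box2w(s.x,cov(1.75,164,18,0)))
E
```

```text
[576.4   0.5 356.9]
[623.   10.5   0.2] [ 0.6  0.6  0.2  0.1 -1.2 -1.1 -0.2 -0.2]
(-6, -50, 95.9) [343.6  47.1]
(-53, 0, 50) [274.2 113. ]
(-0.9, 0, 118.3) [274.8  32.5]
alt fit stop: knob at [623.7  10.7 281.5]
```

Clear view: button at (46,343), wide lever (latched) at (38,275), narrow levers at (35,182) and (36,212). The fit agrees to about 1 px. With the tool fixed vertical, I'll turn the open gripper 90° and use the outer face of the far finger, so the gripper's body stays in front of the leaning cover.

```bash
python3 -m crank '[[[0,0,0,-1],[0,0,0,-1],[0,0,0,-1],[0,0,0,-1],[0,0,0,-1],[0,0,0,-1],[0,0,0,-1],[0,0,0,-1],[0,0,0,-1],[0,0,0,-1],[0,0,0,-1],[0,0,0,-1]]]' -1
python3 -m crank '[[[0,0,0,-1],[0,0,0,-1],[0,0,0,-1],[0,0,0,-1],[0,0,0,-1],[0,0,0,-1],[0,0,0,-1],[0,0,0,-0.6],[-0.5,0,0.2,0],[-0.8,0,0.8,0],[-0.76,0,0.9,0],[0,0,0.9,0]]]'
python3 -m crank '[[[0,0,0.9,0],[0,0,0.5,0],[0,0,0.3,0],[0,0,0,0],[0,0,0,0]]]'
cat > w.py <<'E'
from h import *
import sys
B=np.array([623,10.5]);Y=.239
def st():
    s=ctrl.read_state(); p=np.array(s["eef_pos"]); R=np.array([[np.cos(Y),np.sin(Y)],[-np.sin(Y),np.cos(Y)]])
    print("box xy",np.round(R@(p[:2]-B),1),"z",round(p[2],1),"rot",np.round(s["tool_rot"],3),"Fbox",np.round(R@np.array(s["force"])[:2],1),round(s["force"][2],1),"q",np.round(s["qpos"],2),"t",round(s["clock"],2))
if __name__=="__main__": st()
E
python3 w.py
```

```text
clock: 24.27
eef_pos: [505.3, -16.7, 214.8]
tool_rot: [3.142, 0.0, 1.205]
force: [0.2, -0.7, -0.7]
width: 85.5
gripper_force: 0.0
clock: 25.27
eef_pos: [518.6, -72.7, 144.0]
tool_rot: [3.14, 0.004, 1.802]
force: [-0.0, -0.6, -0.5]
width: 85.6
gripper_force: 0.0
clock: 25.68
eef_pos: [517.6, -67.2, 102.3]
tool_rot: [-3.141, 0.0, 1.808]
force: [-0.1, -0.1, 0.9]
width: 85.7
gripper_force: 0.0
box xy [-120.8  -50.5] z 102.3 rot [-3.141  0.     1.808] Fbox [-0.1 -0.1] 0.9 q [ 0.16  0.64 -0.12  1.99  0.14  0.52  0.17] t 25.68
```

```bash
python3 -m crank '[[[0,0.4,0,0],[0,0.6,0,0],[0,0.6,0,0],[0,0.4,0,0],[0,0.3,0,0],[0,0,0,0],[0,0,0,0]]]'; python3 w.py
python3 - <<'E'
from h import *
a=ctrl.get_image("side");b=ctrl.get_image("scene")
c=np.hstack([cv2.resize(a["img"][110:250,210:350],(400,400),interpolation=2),cv2.resize(b["img"][140:280,230:370],(400,400),interpolation=2)])
cv2.imwrite("pics/c9.png",cv2.convertScaleAbs(c[...,::-1],alpha=1.8))
E
```

```text
clock: 26.27
eef_pos: [573.3, -53.3, 102.9]
tool_rot: [3.141, 0.0, 1.809]
force: [-0.3, 0.4, 0.5]
width: 85.5
gripper_force: 0.0
box xy [-63.4 -50.2] z 102.9 rot [3.141 0.    1.809] Fbox [-0.2  0.4] 0.5 q [ 0.12  0.69 -0.12  1.84  0.13  0.62  0.16] t 26.27
```

View pics/c9.png

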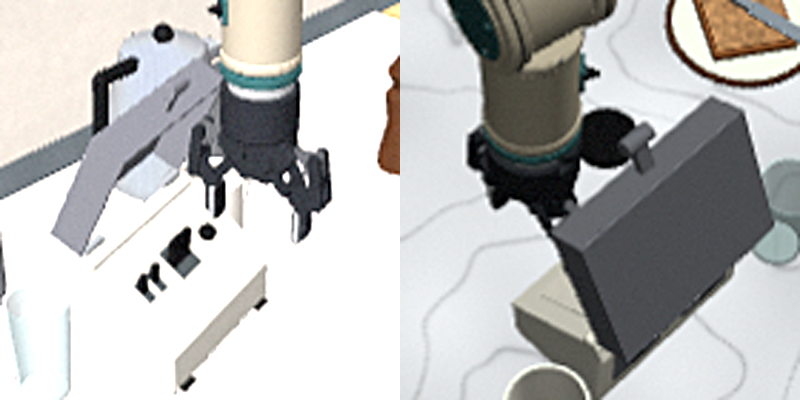

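The far finger hangs just above the button (left crop ~(213,205) vs button (207,232)) and the body is clear of the cover. I'll descend to contact.

```bash
python3 -m crank '[[[0,0,0.3,0],[0,0,0.2,0],[0,0,0.1,0],[0,0,0,0],[0,0,0,0]]]'; python3 -m crank '[[[0,0,0.1,0],[0,0,0.1,0],[0,0,0,0],[0,0,0,0]]]'; python3 w.py
```

```text
clock: 26.78
eef_pos: [572.9, -53.2, 86.9]
tool_rot: [-3.141, -0.0, 1.809]
force: [1.2, 0.0, 0.0]
width: 85.1
gripper_force: 0.0
clock: 27.12
eef_pos: [573.2, -53.1, 82.2]
tool_rot: [-3.141, -0.0, 1.809]
force: [-0.8, 0.5, 0.0]
width: 85.2
gripper_force: 0.0
box xy [-63.5 -50. ] z 82.2 rot [-3.141 -0.     1.809] Fbox [-0.7  0.7] 0.0 q [ 0.12  0.73 -0.11  1.85  0.14  0.57  0.15] t 27.12
```

```bash
for i in 1 2; do python3 -m crank '[[[0,0.04,0.07,0],[0,0.04,0.07,0],[0,0,0,0],[0,0,0,0]]]' | grep -E 'eef|force:'; done; python3 w.py
```

```text
eef_pos: [575.3, -52.6, 78.8]
force: [0.2, -0.2, -0.5]
gripper_force: 0.1
eef_pos: [577.5, -52.2, 75.4]
force: [-0.8, 0.5, 3.2]
gripper_force: 1.3
box xy [-59.1 -50.1] z 75.4 rot [3.141 0.    1.809] Fbox [-0.7  0.7] 3.2 q [ 0.11  0.74 -0.11  1.84  0.14  0.57  0.15] t 27.78
```

```bash
for i in 1 2; do python3 -m crank '[[[0,0.03,0.06,0],[0,0.03,0.06,0],[0,0,0,0],[0,0,0,0]]]' | grep -E 'eef|force:'; done; python3 w.py; python3 look.py side,scene 10 lever_tip button_top
```

```text
eef_pos: [579.1, -51.8, 72.9]
force: [-0.8, 0.1, 7.2]
gripper_force: 3.2
eef_pos: [579.6, -51.7, 72.0]
force: [-9.5, 0.1, 26.3]
gripper_force: 13.4
box xy [-56.9 -50.2] z 72.0 rot [-3.142e+00  1.000e-03  1.809e+00] Fbox [-9.2  2.4] 26.3 q [ 0.11  0.75 -0.11  1.84  0.14  0.56  0.15] t 28.45
lever_tip side 0.38 [197.5 283.2] z0: [ 691.7 -109.9]
{'clock': np.float64(28.75), 'qpos': array([ 0.1,  0.7, -0.1,  1.8,  0.1,  0.6,  0.1]), 'eef_pos': array([579.6, -51.8,  72. ]), 'tool_rot': array([3.1, 0. , 1.8]), 'force': array([-10.1,   0.1,  26.4]), 'width': np.float64(85.251)}
```

```bash
python3 -m crank '[[[0,-0.1,-0.2,0],[0,-0.4,-0.6,0],[0,-0.6,-0.6,0],[0,-0.8,-0.4,0],[0,-0.8,0,0],[0,0,0,0],[0,0,0,0]]]'; python3 w.py; python3 - <<'E'
from look import *; from fit import *
ims=look(["side","wrist"],["lever_tip","button_top"],"11")
p=[623,10.5,.239]
for n,X in {"drop":(-28.7,0,98.8),"up":(-.9,0,118.3),"button":(-6,-50,95.9)}.items():
    for c in ims: print(n,c,proj(ims[c],box2w(p,X))[::-1])
a=cv2.resize(ims["side"]["img"][150:240,230:350],(532,399),interpolation=2)
cv2.imwrite("pics/c11.png",cv2.resize(np.hstack([a,cv2.resize(ims["wrist"]["img"],(532,399))]),(800,300))[...,::-1])
E
```

```text
clock: 29.33
eef_pos: [513.5, -67.9, 114.2]
tool_rot: [-3.14, -0.0, 1.808]
force: [0.1, -1.2, -0.5]
width: 85.4
gripper_force: 0.0
box xy [-125.   -50.2] z 114.2 rot [-3.14  -0.     1.808] Fbox [-0.2 -1.2] -0.5 q [ 0.16  0.62 -0.12  1.99  0.14  0.55  0.18] t 29.33
lever_tip side 0.64 [202.4 284.5] z0: [670.1 -92.9]
lever_tip wrist 0.84 [157.7 466.7] z0: [653.3   2.9]
   tri 1 0 [588.9   1.3  93.7] [6.479412839701889, 6.479412839701902]
button_top side 0.51 [184.9 284.3] z0: [ 739.4 -166.2]
button_top wrist 0.58 [249.2 484.5] z0: [699.5 -65.9]
   tri 1 0 [611.1 -33.5 118.4] [4.087057386248571, 4.087057386248378]
{'clock': np.float64(29.633), 'qpos': array([ 0.2,  0.6, -0.1,  2. ,  0.1,  0.5,  0.2]), 'eef_pos': array([515.1, -67.1, 114. ]), 'tool_rot': array([ 3.1, -0. ,  1.8]), 'force': array([-0.7,  1.3,  0.4]), 'width': np.float64(85.324)}
drop side [199.  280.5]
drop wrist [157.6 470.9]
up side [190.7 272. ]
up wrist [164.7 560.7]
button side [189.1 282.3]
button wrist [250.6 493.6]
```

View pics/c11.png

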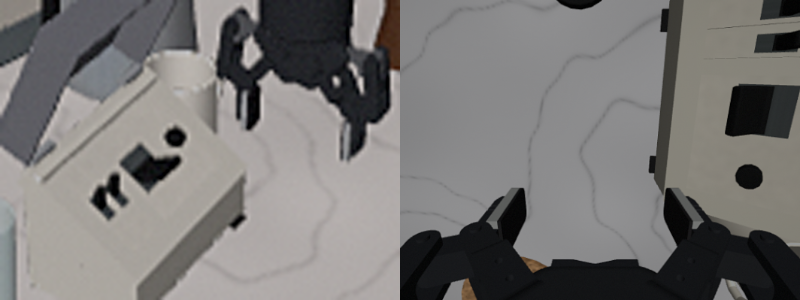

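The lever has dropped (its tip is at the predicted dropped position), and the narrow levers are still up. Next I'll bring the finger down in front of the wide lever's tip.

```bash
python3 -m crank '[[[0.5,0,0,0],[0.7,0.3,0,0],[0.6,0.5,0.3,0],[0.2,0.3,0.5,0],[0,0,0.6,0],[0,0,0.4,0],[0,0,0.22,0],[0,0,0,0],[0,0,0,0]]]'; python3 w.py
for i in 1 2 3; do python3 -m crank '[[[0,0.08,0,0],[0,0.08,0,0],[0,0,0,0]]]' | grep -E 'eef|force:'; done; python3 w.py
```

```text
clock: 30.38
eef_pos: [529.1, -12.5, 63.7]
tool_rot: [-3.141, -0.0, 1.809]
force: [0.2, -0.7, 0.8]
width: 85.7
gripper_force: 0.0
box xy [-96.7  -0.1] z 63.7 rot [-3.141 -0.     1.809] Fbox [ 0.  -0.8] 0.8 q [ 0.03  0.71 -0.09  1.99  0.14  0.45  0.07] t 30.38
eef_pos: [534.4, -11.4, 64.5]
force: [-0.2, 0.2, -0.9]
gripper_force: 0.0
eef_pos: [536.7, -10.7, 63.9]
force: [-1.7, 0.0, 1.1]
gripper_force: 0.9
eef_pos: [536.8, -10.7, 63.5]
force: [-9.4, -2.5, 6.7]
gripper_force: 4.8
box xy [-88.7  -0.2] z 63.5 rot [-3.133 -0.     1.808] Fbox [-9.7 -0.2] 6.7 q [ 0.03  0.72 -0.09  1.96  0.14  0.48  0.07] t 31.13
```

```bash
python3 -m crank '[[[0,0,-0.14,0],[0,0.05,-0.14,0],[0,0,0,0]]]' | grep -E 'eef|force:'; python3 w.py;  python3 -m crank '[[[0,0.06,-0.12,0],[0,0.07,-0.12,0],[0,0,0,0]]]' | grep -E 'eef|force:'; python3 w.py; python3 look.py side 12 lever_tip
```

```text
eef_pos: [540.5, -9.8, 71.1]
force: [-6.6, -2.1, 3.2]
gripper_force: 3.4
box xy [-85.   -0.2] z 71.1 rot [-3.138 -0.     1.809] Fbox [-6.9 -0.5] 3.2 q [ 0.03  0.71 -0.1   1.95  0.14  0.49  0.07] t 31.38
eef_pos: [546.4, -8.5, 77.6]
force: [-3.3, -1.0, 3.1]
gripper_force: 2.1
box xy [-78.9  -0.3] z 77.6 rot [3.14  0.    1.809] Fbox [-3.5 -0.2] 3.1 q [ 0.03  0.7  -0.1   1.94  0.14  0.51  0.07] t 31.63
lever_tip side 0.49 [195.6 280.7] z0: [ 705.  -112.2]
{'clock': np.float64(31.733), 'qpos': array([ 0. ,  0.7, -0.1,  1.9,  0.1,  0.5,  0.1]), 'eef_pos': array([545.8,  -8.6,  77.2]), 'tool_rot': array([3.1, 0. , 1.8]), 'force': array([-3.2, -1.3,  2.6]), 'width': np.float64(85.621)}
```

```bash
python3 -m crank '[[[0,0.1,-0.1,0],[0,0.12,-0.1,0],[0,0.1,-0.08,0],[0,0.1,-0.08,0],[0,0,0,0]]]' | grep -E 'eef|force:'; python3 w.py;  python3 -m crank '[[[0,0.1,-0.06,0],[0,0.1,-0.06,0],[0,0,0,0]]]' | grep -E 'eef|force:'; python3 w.py
```

```text
eef_pos: [557.2, -5.4, 86.1]
force: [-0.2, -0.3, 0.1]
gripper_force: 0.4
box xy [-67.7   0.1] z 86.1 rot [ 3.139 -0.     1.81 ] Fbox [-0.3 -0.3] 0.1 q [ 0.03  0.7  -0.11  1.9   0.13  0.54  0.07] t 32.15
eef_pos: [562.1, -4.1, 89.4]
force: [-1.3, 0.9, -0.3]
gripper_force: 0.7
box xy [-62.6   0.2] z 89.4 rot [ 3.139 -0.     1.81 ] Fbox [-1.1  1.2] -0.3 q [ 0.03  0.7  -0.11  1.89  0.13  0.56  0.07] t 32.4
```

```bash
for i in 1 2 3; do python3 -m crank '[[[0,0.08,0,0],[0,0.08,0,0],[0,0,0,0]]]' | grep -E 'eef|force:'; done; python3 w.py; python3 look.py side 13 lever_tip
```

```text
eef_pos: [565.1, -3.6, 89.0]
force: [-2.2, -0.5, 2.0]
gripper_force: 0.9
eef_pos: [566.4, -3.4, 88.7]
force: [-6.3, -1.4, 4.5]
gripper_force: 3.2
eef_pos: [566.8, -3.3, 88.6]
force: [-13.4, -3.3, 12.3]
gripper_force: 7.4
box xy [-57.9  -0.1] z 88.6 rot [-3.131 -0.     1.808] Fbox [-13.8  -0.1] 12.3 q [ 0.02  0.71 -0.11  1.86  0.13  0.59  0.07] t 33.15
lever_tip side 0.54 [167.1 347.2] z0: [ 654.5 -402.5]
{'clock': np.float64(33.25), 'qpos': array([ 0. ,  0.7, -0.1,  1.9,  0.1,  0.6,  0.1]), 'eef_pos': array([566.8,  -3.3,  88.6]), 'tool_rot': array([-3.1, -0. ,  1.8]), 'force': array([-13.2,  -2.1,  11.3]), 'width': np.float64(85.235)}
```

```bash
python3 -m crank '[[[0,-0.3,0,0],[0,-0.6,0,0],[0,-0.8,0,0],[0,-0.8,0,0],[0,-0.4,0,0],[0,0,0,0],[0,0,0,0]]]'; python3 look.py side,wrist 14 lever_tip lever_pivot button_top
```

```text
clock: 33.83
eef_pos: [503.0, -19.0, 89.1]
tool_rot: [3.139, 0.0, 1.809]
force: [0.9, 0.7, 0.2]
width: 85.6
gripper_force: 0.0
lever_tip side 0.46 [190.3 277.2] z0: [ 734.5 -126.6]
lever_pivot side 0.59 [198.4 273.1] z0: [711.9 -84.1]
lever_pivot wrist 0.73 [263.3 519.8] z0: [701.9 -15. ]
   tri 1 0 [615.2  12.3  94.6] [1.2512109997012508, 1.2512109997012086]
button_top side 0.44 [263.4 294.5] z0: [458.3  94.4]
{'clock': np.float64(34.233), 'qpos': array([ 0.1,  0.6, -0.1,  2. ,  0.1,  0.5,  0.1]), 'eef_pos': array([502.1, -18.9,  88.7]), 'tool_rot': array([ 3.1, -0. ,  1.8]), 'force': array([-0. ,  0.8, -0.1]), 'width': np.float64(85.448)}
```

```bash
python3 - <<'E'
import cv2,numpy as np
g={k:cv2.imread(f'pics/side{k}.png',0)[180:212,258:298].astype(int) for k in(8,11,14)}
print("14 vs up",abs(g[14]-g[8]).mean(),"14 vs dropped",abs(g[14]-g[11]).mean(),"up vs dropped",abs(g[8]-g[11]).mean())
E
python3 w.py
```

```text
14 vs up 18.55625 14 vs dropped 26.86328125 up vs dropped 9.82421875
box xy [-124.4    0. ] z 88.7 rot [ 3.141 -0.     1.809] Fbox [0.2 0.8] -0.1 q [ 0.05  0.65 -0.1   2.05  0.14  0.46  0.08] t 34.23
```

```bash
python3 -m crank '[[[0,0,-0.6,0],[0,0,-1,0],[0,0,-1,0],[0,0,-1,0],[0,0,-1,0],[0,0.15,-0.45,0],[0,0,0,1],[0,0,0,1],[0,0,0,1],[0,0,0,1],[0,0,0,1],[0,0,0,1]]]' 
python3 -m crank '[[[0,0,0,1],[0,0,0,1],[0,0,0,1],[0,0,0,1],[0,0,0,1],[0,0,0,1],[0,0,0,1],[0,0,0,1],[0,0,0,1],[0,0,0,1],[0,0,0,1],[0,0,0,1]]]' |head -1
python3 -m crank '[[[0,0,0,1],[0,0,0,0.6],[0,0,0,0],[0,0,0,0]]]'
python3 look.py wrist,side 15 lever_tip lever_pivot button_top
python3 w.py
python3 - <<'E'
import cv2,numpy as np
for n,sl in (("side",np.s_[180:212,258:298]),("wrist",np.s_[5:80,160:380])):
    g={k:cv2.imread(f'pics/{n}{k}.png',0)[sl].astype(int) for k in((8,11,15) if n=="side" else (8,15))}
    for k in g:
        if k!=15: print(n,k,abs(g[15]-g[k]).mean())
w=cv2.imread('pics/wrist15.png',0)
for r in range(8,80,3): print(r,''.join('#' if v<45 else '+' if v<90 else '.' for v in w[r,165:365:3]))
E
```

```text
clock: 35.23
eef_pos: [505.4, -18.1, 215.1]
tool_rot: [3.142, -0.0, 1.325]
force: [-0.6, 0.4, -0.7]
width: 85.6
gripper_force: 0.0
clock: 36.23
clock: 36.57
eef_pos: [505.3, -18.0, 215.0]
tool_rot: [3.142, 0.0, 0.243]
force: [0.4, 0.4, 0.2]
width: 85.8
gripper_force: 0.0
lever_tip wrist 0.73 [ 37.9 272.5] z0: [639.7  15. ]
lever_tip side 0.53 [192.  277.2] z0: [ 727.6 -119.4]
   tri 1 0 [614.    6.1 116.8] [6.153013258526766, 6.153013258526829]
lever_pivot wrist 0.76 [ 43.8 274.9] z0: [635.1  11.5]
lever_pivot side 0.9 [197.5 272.1] z0: [717.8 -85.5]
   tri 1 0 [620.9   9.3  94.3] [1.6602332017735637, 1.6602332017736368]
button_top wrist 0.82 [ 54.  339.2] z0: [641.6 -52.9]
button_top side 0.49 [188.  286.1] z0: [ 722.3 -156.6]
   tri 1 0 [619.7 -40.2 104. ] [3.8780246049818756, 3.8780246049818445]
{'clock': np.float64(36.967), 'qpos': array([-0.2,  0.5,  0.3,  1.9, -0.2,  0.8, -1.2]), 'eef_pos': array([505.3, -18.3, 215.1]), 'tool_rot': array([-3.1, -0. ,  0.2]), 'force': array([-0.2, -0.4, -1. ]), 'width': np.float64(85.501)}
box xy [-1.211e+02 -1.000e-01] z 215.1 rot [-3.141 -0.  
[... 1150 characters left out ...]
#+##....###+#.........+###############...........########....
53 .....#####....#####.........+#####+######+##...........########....
56 .....#####....#####.........+###############...........#######+....
59 .....+++++....++++#..........#+##+#######+##............######.....
62 .............................#+++++####+++##.............+##.......
65 .............................###############.......................
68 .....................................+++++++.......................
71 ...................................................................
74 ...................................................................
77 ...................................................................
```

Side view matches the original latched picture (difference 1.3 vs 9.9 for dropped), so the lever stays up. Now I'll go back above the knob.

```bash
python3 -m crank '[[[0,0,-0.6,0],[0,0,-1,0],[0,0,-1,0],[0,0,-1,0],[0.4,0,-0.8,0],[0.8,0,-0.3,0],[0.8,0,0,0],[0.8,0,0,0],[0.4,0,0,0],[0,0,0,0],[0,0,0,0]]]'
python3 w.py; python3 look.py wrist,side,scene 16 cover_knob
python3 - <<'E'
from fit import *
im=ctrl.get_image("wrist")
for b in (0,5,9): print(b,proj(im,box2w([623+b*.97,10.5+b*.24,.239],cov(1.75,164,18,0)))[::-1])
r=ctrl.trace("wrist","cover_knob")
if r:
    m=r[0]["mask"]; print(r[0]["confidence"],[ (i,int(np.where(m[i])[0].min()),int(np.where(m[i])[0].max())) for i in range(0,420,8) if m[i].any()])
E
```

```text
clock: 37.88
eef_pos: [582.7, 0.8, 332.0]
tool_rot: [-3.142, 0.001, 0.241]
force: [-0.1, 1.0, -1.1]
width: 85.3
gripper_force: 0.0
box xy [-41.5   0.1] z 332.0 rot [-3.142e+00  1.000e-03  2.410e-01] Fbox [0.2 1. ] -1.1 q [-0.26  0.45  0.32  1.58 -0.15  1.14 -1.23] t 37.88
cover_knob wrist 0.85 [167.2 272.9] z0: [572.   -2.7]
cover_knob side 0.61 [137.2 270.1] z0: [1013.9 -377.6]
cover_knob scene 0.88 [187.3 309.7] z0: [465.8 120. ]
   tri 1 0 [622.7  10.9 288. ] [1.4164582786259572, 1.4164582786259603]
   tri 2 0 [619.9   8.5 286.2] [2.04710327569004, 2.0471032756898304]
   tri 2 1 [621.5   9.2 287.8] [3.5210109927131623, 3.5210109927131774]
{'clock': np.float64(38.183), 'qpos': array([-0.3,  0.4,  0.3,  1.6, -0.2,  1.1, -1.2]), 'eef_pos': array([582.5,   0.6, 332.8]), 'tool_rot': array([-3.1, -0. ,  0.2]), 'force': array([-0.7, -1.2,  0.4]), 'width': np.float64(85.456)}
0 [161.36435752 272.12852872]
5 [152.83581809 272.11458264]
9 [145.92382346 272.10328815]
0.75 [(48, 172, 371), (56, 166, 378), (64, 160, 384), (72, 153, 390), (80, 146, 396), (88, 140, 402), (96, 134, 408), (104, 127, 414), (112, 127, 419), (120, 129, 417), (128, 131, 414), (136, 134, 412), (144, 136, 409), (152, 138, 408), (160, 220, 405), (168, 248, 296), (176, 248, 295)]
```

```bash
python3 -m crank '[[[0.6,0,0,0],[0.6,0,0,0],[0.26,0,0.3,0],[0,0,0.6,0],[0,0,0.7,0],[0,0,0.6,0],[0,0,0.3,0],[0,0,0,0]]]'; python3 -m crank '[[[0,0,0,0],[0,0,0,0],[0,0,0,0],[0,0,0,0],[0,0,0,0],[0,0,0,0],[0,0,0,0],[0,0,0,0],[0,0,0,0]]]' 1; python3 w.py
python3 - <<'E'
from fit import *
th=np.linspace(1.75,0,21); X=np.array([cov(t,164,18,0) for t in th]); d=np.diff(X,axis=0)/25
print(np.round(np.c_[th[1:],X[1:,[0,2]]-X[0,[0,2]],d[:,0],-d[:,2]],2))
E
```

```text
clock: 38.95
eef_pos: [616.9, 9.7, 267.8]
tool_rot: [-3.141, 0.004, 0.241]
force: [-1.2, 0.2, 0.4]
width: 85.8
gripper_force: 0.0
clock: 39.7
eef_pos: [618.6, 9.9, 271.0]
tool_rot: [-3.141, -0.001, 0.241]
force: [-2.1, 0.3, 5.8]
width: 26.5
gripper_force: 59.4
box xy [-4.4  0.5] z 271.0 rot [-3.141e+00 -1.000e-03  2.410e-01] Fbox [-1.9  0.8] 5.8 q [-0.25  0.56  0.3   1.57 -0.19  1.04 -1.22] t 39.7
[[ 1.6600e+00 -1.3480e+01 -5.1700e+00 -5.4000e-01  2.1000e-01]
 [ 1.5800e+00 -2.6450e+01 -1.1490e+01 -5.2000e-01  2.5000e-01]
 [ 1.4900e+00 -3.8820e+01 -1.8920e+01 -4.9000e-01  3.0000e-01]
 [ 1.4000e+00 -5.0490e+01 -2.7410e+01 -4.7000e-01  3.4000e-01]
 [ 1.3100e+00 -6.1380e+01 -3.6880e+01 -4.4000e-01  3.8000e-01]
 [ 1.2300e+00 -7.1390e+01 -4.7270e+01 -4.0000e-01  4.2000e-01]
 [ 1.1400e+00 -8.0470e+01 -5.8500e+01 -3.6000e-01  4.5000e-01]
 [ 1.0500e+00 -8.8520e+01 -7.0470e+01 -3.2000e-01  4.8000e-01]
 [ 9.6000e-01 -9.5500e+01 -8.3100e+01 -2.8000e-01  5.1000e-01]
 [ 8.8000e-01 -1.0135e+02 -9.6300e+01 -2.3000e-01  5.3000e-01]
 [ 7.9000e-01 -1.0602e+02 -1.0995e+02 -1.9000e-01  5.5000e-01]
 [ 7.0000e-01 -1.0948e+02 -1.2396e+02 -1.4000e-01  5.6000e-01]
 [ 6.1000e-01 -1.1170e+02 -1.3822e+02 -9.0000e-02  5.7000e-01]
 [ 5.3000e-01 -1.1267e+02 -1.5262e+02 -4.0000e-02  5.8000e-01]
 [ 4.4000e-01 -1.1238e+02 -1.6705e+02  1.0000e-02  5.8000e-01]
 [ 3.5000e-01 -1.1083e+02 -1.8139e+02  6.0000e-02  5.7000e-01]
 [ 2.6000e-01 -1.0803e+02 -1.9555e+02  1.1000e-01  5.7000e-01]
 [ 1.8000e-01 -1.0400e+02 -2.0941e+02  1.6000e-01  5.5000e-01]
 [ 9.0000e-02 -9.8780e+01 -2.2286e+02  2.1000e-01  5.4000e-01]
 [ 0.0000e+00 -9.2400e+01 -2.3581e+02  2.6000e-01  5.2000e-01]]
```

```bash
python3 -m crank '[[[-0.27,0,0.1,0],[-0.27,0,0.11,0],[-0.52,0,0.25,0],[-0.49,0,0.3,0],[-0.47,0,0.34,0],[-0.44,0,0.38,0],[-0.4,0,0.42,0],[0,0,0,0]]]';python3 w.py
python3 -m crank '[[[-0.36,0,0.45,0],[-0.32,0,0.48,0],[-0.28,0,0.51,0],[-0.23,0,0.53,0],[-0.19,0,0.55,0],[-0.14,0,0.56,0],[0,0,0,0]]]';python3 w.py
```

```text
clock: 40.37
eef_pos: [546.6, -6.7, 221.7]
tool_rot: [-3.139, 0.003, 0.241]
force: [-4.8, 2.7, 5.6]
width: 26.4
gripper_force: 60.9
box xy [-78.3   1.4] z 221.7 rot [-3.139e+00  3.000e-03  2.410e-01] Fbox [-4.   3.8] 5.6 q [-0.24  0.51  0.29  1.82 -0.19  0.84 -1.18] t 40.37
clock: 40.95
eef_pos: [509.0, -15.4, 143.4]
tool_rot: [-3.138, 0.007, 0.242]
force: [-6.2, 3.1, 2.9]
width: 26.3
gripper_force: 67.0
box xy [-116.9    1.9] z 143.4 rot [-3.138  0.007  0.242] Fbox [-5.3  4.5] 2.9 q [-0.19  0.57  0.25  1.99 -0.24  0.61 -1.11] t 40.95
```

```bash
python3 -m crank '[[[-0.12,0.03,0.57,0],[-0.07,0,0.58,0],[-0.02,0,0.58,0],[0.03,0,0.57,0],[0.11,0,0.57,0],[0.16,0,0.5,0],[0,0,0,0]]]';python3 w.py
python3 -m crank '[[[0.1,0,0.27,0],[0.1,0,0.27,0],[0,0,0,0],[0,0,0,0]]]';python3 w.py
```

```text
clock: 41.53
eef_pos: [511.7, -14.7, 58.7]
tool_rot: [-3.137, 0.007, 0.243]
force: [-6.4, 5.4, 0.3]
width: 26.9
gripper_force: 73.0
box xy [-114.1    1.9] z 58.7 rot [-3.137  0.007  0.243] Fbox [-5.   6.8] 0.3 q [-0.14  0.72  0.18  2.03 -0.29  0.42 -1.07] t 41.53
clock: 41.87
eef_pos: [515.8, -13.8, 46.4]
tool_rot: [-3.137, 0.008, 0.243]
force: [-7.3, 3.9, -0.9]
width: 26.3
gripper_force: 74.2
box xy [-109.9    1.8] z 46.4 rot [-3.137  0.008  0.243] Fbox [-6.1  5.5] -0.9 q [-0.14  0.74  0.17  2.03 -0.3   0.4  -1.07] t 41.87
```

```bash
python3 -m crank '[[[0.14,0,0.18,0],[0.14,0,0.16,0],[0,0,0,0],[0,0,0,0]]]';python3 w.py
python3 -m crank '[[[0.08,0,0.08,0],[0.08,0,0.06,0],[0,0,0,0],[0,0,0,0]]]';python3 w.py
```

```text
clock: 42.2
eef_pos: [519.9, -12.8, 37.3]
tool_rot: [-3.137, 0.013, 0.241]
force: [-11.1, 2.0, -2.5]
width: 26.4
gripper_force: 76.2
box xy [-105.7    1.8] z 37.3 rot [-3.137  0.013  0.241] Fbox [-10.3   4.5] -2.5 q [-0.14  0.77  0.16  2.01 -0.3   0.4  -1.07] t 42.2
clock: 42.53
eef_pos: [521.8, -12.3, 33.4]
tool_rot: [-3.136, 0.016, 0.241]
force: [-13.1, 0.8, -4.1]
width: 26.6
gripper_force: 76.9
box xy [-103.7    1.8] z 33.4 rot [-3.136  0.016  0.241] Fbox [-12.5   3.9] -4.1 q [-0.14  0.78  0.16  2.   -0.3   0.4  -1.07] t 42.53
```

```bash
python3 -m crank '[[[-0.15,0,0,0],[0,0,0,0]]]' -; python3 w.py; python3 -m crank '[[[0,0,0,0],[0,0,0,0],[0,0,0,0],[0,0,0,0],[0,0,0,0]]]' -1; python3 -m crank '[[[-0.1,0,-0.3,0],[-0.2,0,-0.5,0],[0,0,-0.7,0],[0,0,-0.7,0],[0,0,-0.7,0],[0,0,-0.3,0],[0,0,0,0],[0,0,0,0]]]'; python3 w.py; python3 look.py wrist,side,scene 17 cover_knob
python3 - <<'E'
from fit import *
for c in("wrist","side","scene"):
    im=ctrl.get_image(c)
    for t in (0,.05,.1,.2): print(c,t,proj(im,box2w([623,10.5,.239],cov(t,164,18,0)))[::-1], proj(im,box2w([623,10.5,.239],cov(t,134,40,92)))[::-1])
E
```

```text
clock: 42.7
eef_pos: [521.5, -12.4, 34.4]
tool_rot: [-3.137, 0.01, 0.241]
force: [-8.8, 2.7, -2.2]
width: 26.5
gripper_force: 77.0
box xy [-104.1    1.8] z 34.4 rot [-3.137  0.01   0.241] Fbox [-7.9  4.8] -2.2 q [-0.13  0.77  0.16  2.01 -0.3   0.39 -1.07] t 42.7
clock: 43.12
eef_pos: [527.4, -14.1, 36.0]
tool_rot: [3.141, -0.001, 0.241]
force: [0.3, -1.0, 0.7]
width: 84.3
gripper_force: 0.0
clock: 43.78
eef_pos: [519.3, -15.5, 116.1]
tool_rot: [3.141, -0.001, 0.241]
force: [0.1, 0.1, -0.0]
width: 85.0
gripper_force: 0.0
box xy [-106.9   -0.7] z 116.1 rot [ 3.141e+00 -1.000e-03  2.410e-01] Fbox [0.2 0.1] -0.0 q [-0.18  0.63  0.23  1.99 -0.26  0.55 -1.1 ] t 43.78
cover_knob wrist 0.78 [213.8 267.7] z0: [507.7 -14.6]
cover_knob side 0.68 [219.9 299.9] z0: [574.1 -58.3]
cover_knob scene 0.82 [214.3 280.2] z0: [499.3  -2.3]
   tri 1 0 [527.3  -8.6  54. ] [3.3381648012012826, 3.3381648012012524]
   tri 2 0 [519.  -12.6  37.6] [0.8042724455646513, 0.8042724455648725]
   tri 2 1 [528.6 -13.1  50.6] [5.159978146391597, 5.159978146391594]
{'clock': np.float64(44.083), 'qpos': array([-0.2,  0.6
[... 263 characters left out ...]
8895 271.02230416] [198.98278403  98.96021671]
wrist 0.1 [214.0347424  270.95838907] [205.67664679  92.8977047 ]
wrist 0.2 [231.49737153 270.81645363] [218.69384444  78.8308738 ]
side 0 [220.50496809 299.80908978] [227.12593264 280.05372275]
side 0.05 [218.86373523 301.0374795 ] [225.39759169 280.70228775]
side 0.1 [217.11831893 302.16168977] [223.58989005 281.24551795]
side 0.2 [213.32818348 304.08045476] [219.75281093 282.0055646 ]
scene 0 [216.79478621 283.65955183] [192.33533624 310.47381394]
scene 0.05 [214.61428778 282.65420374] [190.56170651 310.03403742]
scene 0.1 [212.46575419 281.73608276] [188.82783279 309.68221085]
scene 0.2 [208.28209029 280.17277189] [185.49559982 309.24978588]
```

```bash
python3 -m crank '[[[0.24,-0.03,0,0],[0.24,0,0,0],[0,0,0,0],[0,0,0,0],[0,0,0,0],[0,0,0,0],[0,0,0.5,0],[0,0,0.6,0],[0,0,0.5,0],[0,0,0.4,0],[0,0,0,0],[0,0,0,0]]]' 1; python3 w.py
for i in 1 2 3; do python3 -m crank '[[[0,0,0.08,0],[0,0,0.08,0],[0,0,0,0]]]' | grep -E 'eef|force:'; done; python3 w.py
```

```text
clock: 45.23
eef_pos: [530.3, -12.1, 65.5]
tool_rot: [-3.141, 0.001, 0.241]
force: [-0.2, 0.1, 0.2]
width: 0.2
gripper_force: 0.0
box xy [-95.4  -0. ] z 65.5 rot [-3.141e+00  1.000e-03  2.410e-01] Fbox [-0.2  0.1] 0.2 q [-0.16  0.72  0.19  1.99 -0.29  0.46 -1.08] t 45.23
eef_pos: [530.8, -12.0, 62.1]
force: [0.1, -0.3, 0.3]
gripper_force: 0.0
eef_pos: [530.5, -12.0, 57.6]
force: [0.4, 0.1, -0.8]
gripper_force: 0.0
eef_pos: [531.0, -12.0, 54.9]
force: [-2.1, -0.0, 12.1]
gripper_force: 5.6
box xy [-94.7  -0.1] z 54.9 rot [-3.141e+00 -1.000e-03  2.410e-01] Fbox [-2.1  0.5] 12.1 q [-0.15  0.74  0.18  1.99 -0.29  0.43 -1.08] t 45.98
```

```bash
for i in 1 2; do python3 -m crank '[[[0,0,0.06,0],[0,0,0,0],[0,0,0,0]]]' | grep -E 'eef|force:'; done; python3 w.py
```

```text
eef_pos: [531.0, -12.0, 54.5]
force: [-4.2, 0.0, 23.5]
gripper_force: 10.6
eef_pos: [531.2, -12.0, 54.2]
force: [-7.4, 0.1, 35.0]
gripper_force: 15.9
box xy [-94.5  -0.1] z 54.2 rot [-3.141e+00 -3.000e-03  2.410e-01] Fbox [-7.1  1.8] 35.0 q [-0.15  0.74  0.18  1.99 -0.29  0.43 -1.08] t 46.48
```

Contact is stiff at the shut height (knob top ≈ 54 mm), so the cover is shut. I'll retreat and verify everything.

```bash
python3 -m crank '[[[0,0,-0.2,0],[0,0,-0.4,0],[0,0,-0.8,0],[-0.4,0,-0.8,0],[-0.8,0,-0.8,0],[-0.8,0,-0.8,0],[-0.4,0,-0.8,0],[0,0,-0.8,0],[0,0,-0.3,0],[0,0,0,0],[0,0,0,0]]]'; python3 look.py wrist,side,scene 18 cover_knob jar cork_mat tumbler mug jar_lid
python3 - <<'E'
from fit import *
for c in("wrist","side","scene"):
    im=ctrl.get_image(c)
    for t in (0,.05): print(c,t,proj(im,box2w([623,10.5,.239],cov(t,164,18,0)))[::-1], proj(im,box2w([623,10.5,.239],cov(t,134,40,92)))[::-1])
    r=ctrl.trace(c,"cover_knob"); m=r[0]["mask"].astype(np.uint8); print(cv2.approxPolyDP(max(cv2.findContours(m,0,2)[0],key=cv2.contourArea),4,True)[:,0].tolist())
E
```

```text
clock: 47.4
eef_pos: [472.7, -26.0, 193.1]
tool_rot: [3.142, -0.001, 0.242]
force: [1.2, 0.5, -0.4]
width: 0.2
gripper_force: 0.0
cover_knob wrist 0.7 [124.1 269.8] z0: [527.4 -10.1]
cover_knob side 0.57 [247.3 224.1] z0: [646.1 180.2]
cover_knob scene 0.76 [217.8 282.8] z0: [513.1  -1.9]
   tri 1 0 [592.3  80.8  -8.7] [111.84275118285369, 111.84275118285373]
   tri 2 0 [528.7 -10.4  31.4] [0.4951465167043747, 0.495146516704207]
   tri 2 1 [582.3  87.5   4.8] [112.61468000063398, 112.61468000063392]
jar wrist 0.61 [251.8 525.9] z0: [ 462.3 -321.6]
jar side 0.96 [192.6 377.8] z0: [ 484.7 -341.5]
jar scene 0.93 [256.  176.5] z0: [ 464.  -311.9]
   tri 1 0 [ 466.3 -304.7   23.5] [3.817334982666236, 3.817334982666141]
   tri 2 0 [ 466.2 -312.4    8.4] [2.006231205893672, 2.006231205893757]
   tri 2 1 [ 471.7 -313.6   19. ] [2.714298196434662, 2.7142981964345814]
cork_mat side 0.77 [201.5 381.7] z0: [ 447.3 -307.7]
cork_mat scene 0.91 [257.1 175.5] z0: [ 465.6 -315.6]
   tri 1 0 [ 456.5 -318.   -11.1] [3.581989387530323, 3.5819893875304163]
tumbler side 0.91 [247.3 222.2] z0: [650.  183.8
[... 1143 characters left out ...]
2]
wrist 0.05 [123.77460324 272.18969047] [106.54485981 144.67144744]
[[113, 0], [149, 104], [259, 105], [262, 112], [254, 116], [254, 130], [280, 132], [287, 127], [281, 106], [392, 108], [431, 2]]
side 0 [220.50496809 299.80908978] [227.12593264 280.05372275]
side 0.05 [218.86373523 301.0374795 ] [225.39759169 280.70228775]
[[280, 163], [239, 197], [273, 232], [290, 216], [301, 224], [304, 219], [295, 211], [310, 195]]
scene 0 [216.79478621 283.65955183] [192.33533624 310.47381394]
scene 0.05 [214.61428778 282.65420374] [190.56170651 310.03403742]
[[343, 201], [311, 192], [263, 235], [269, 244], [301, 258], [309, 249], [298, 255], [294, 246], [336, 209], [345, 213], [338, 220], [348, 214]]
```

```bash
python3 -c "
from cell import ctrl; print(ctrl.finish_job())"
```

```text
the job is handed in; nothing more can be done
None
```

The job is finished and handed in: the jar stands upright on the cork mat, the test button dropped the wide lever, I lifted it until it latched and stayed up, and the cover is shut again.

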